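# Make up two radio repair kits

## Robot

A 6-joint arm with a two-finger parallel gripper is mounted at the origin on the work surface. World frame = base frame: x ahead of the robot, y to its left, z up, the work surface at z = 0. Lengths are in mm, angles in rad, forces in N, time in s.
With the tool pointing down it reaches from about 300 to 775 mm from the base axis. Payload 14.6 kg.
Tool frame: the origin (TCP) lies midway between the tips of the shut fingers; the grasp point (between the pads) lies 19 mm behind it; z points along the fingers, y is the line along which they close (so a half turn about z gives the same grasp; the last joint's range is limited). The gripper opens to 94 mm and grips with 3 to 60 N. Pads are 16 mm wide; open, the fingers measure 119 mm over their backs; the gripper's body (75 mm by 177 mm) begins 78 mm behind the grasp point.
Start: joints at [1.25, 0.3, 1.521, -0, 1.321, -0.067], TCP at [138.094, 532.371, 205.446] pointing down, gripper open.
Joint ranges: [-3.03, 3.03], [-0.79, 2.21], [0.23, 2.52], [-1.04, 4.18], [0, 3.07], [-2.55, 2.55]. Speed limits (rad/s): [2.22, 2.22, 2.57, 3.14, 3.14, 3.14].

## Interface

Orientations are given as [roll, pitch, yaw] about the fixed x, y, z axes, in that order (R = Rz(yaw) Ry(pitch) Rx(roll)).
In Python, from cell import * gives the robot as it stands. The module is installed in compiled form; this text tells all that it offers.
- The arm moves only by the tool servo_tool, never from a script. Its argument "motion" is a list of rows, each an object of numbers: "wx", "wy", "wz": the turn, a rotation vector about the tool's x, y, z in units of 2 rad (1.0 is 2 rad); "dx", "dy", "dz": the shift along the tool's x, y, z in units of 10 cm (1.0 is 10 cm); "fingers": the closure, from -1 (fully open) to 1 (shut). In form: [{"wx": .., "wy": .., "wz": .., "dx": .., "dy": .., "dz": .., "fingers": ..}, ...]. A call has 1 to 10 rows; each row is the pose to reach, as a shift and turn from the pose commanded when the call began, along the tool's axes at that moment; what a row does not reach only later rows make up. A row lasts 1/10 s, in which the tool goes at most 50 mm and 8.59 degrees, less where a joint would pass 70% of its speed; a pose out of reach is approached as far as the arm can. A call with a number of a shift or a turn outside -1 to 1 is refused whole. A call with a gripper value outside its range is refused whole. The fingers move at their own pace and stop on an object; "newtons" is the grip in N (left out, the last holds). Time passes only in rows, so rows that repeat a pose let the fingers close. It gives the time, the measured TCP pose, the force, the opening and the grip force at its end, in the units of the state.
- read_state(): the state, without advancing time (a new reading comes with each control period).
- camera(name): name is "side" or "top"; returns a dict with "image" (400x640x3 uint8, red, green, blue), "fx", "fy", "cx", "cy" (pixels), "R" (3x3) and "t" (3): a world point X has camera coordinates R X + t. Camera axes: x right, y down, z forward; pixel columns grow to the right and rows downward; lengths in mm; the calibration is good to about 2 mm. A picture is of the moment at which its call begins. There is no depth.
- sign_off(): hands the job in; it is judged then, once.
Trained networks look in a picture, given as the dict that the camera call returned (one of the last four; its "shot" number tells which), for a name from the list of things; names that differ only in an ending like _2 or _b are one class to them, and where a whole thing is asked for, a point or a joint stands for the part that bears it (a point fixed in the world has none). Each returns a list of dicts, best first, with "conf" (0 to 1); they miss things now and then, are a little off and sometimes report something else, mostly with a low value. They report only what shows in the picture. A call takes as long as a camera call.
- spot_in(query, picture): "location" ([column, row] in pixels, amid what is visible of it).
- trace(query, picture): "pixels" (400x640 bool, what is visible of it) and "location" ([column, row] in pixels, amid what is visible of it).
The state is a dict: "clock": time; "joints": joint angles; "qd": joint speeds; "effort": joint torques, N m; "eef_pos": TCP position; "eef_rot": TCP orientation; "wrist_force": force on the tool from outside, world axes, zero at the start; "moment": the same for the moment, N m; "finger_gap": finger opening in mm; "finger_force": force on a finger pad.
Only numpy, scipy, OpenCV 4.12 (cv2) and the standard library are available. Lean on these libraries where they do the work, as an engineer would, in place of code of your own. Each camera call takes 0.05 s, during which the arm holds its last target. There are 200 camera calls.

## Task

Make up the two repair kits from the stock on the radio bench: the blue relay and the brass connector go in the green tray, the red lamp and the black connector in the yellow tray. In each tray the delicate part (relay or lamp) stands in the black padded compartment and the connector in the bare painted one, all upright and set down, not dropped. Leave the white relay, the green lamp and the paper cup standing where they are.

Things in the scene. Friction and masses are not known exactly. Their poses are not given: they have to be found in the camera images.
- tray_green: green steel kit tray, fixed, 144 x 74 mm, walls 12 mm high, 4 mm thick, at any yaw. Origin: centre of its underside, z up. Two compartments 66 x 66 mm inside, along its y axis: padded one (matt black rubber floor) centred 35 mm along +y; bare one (green painted floor) 35 mm along -y. Floors 3 mm above the underside.
- tray_yellow: yellow steel kit tray, fixed, 144 x 74 mm, walls 12 mm high, 4 mm thick, at any yaw. Origin: centre of its underside, z up. Two compartments 66 x 66 mm inside, along its y axis: padded one (matt black rubber floor) centred 35 mm along +y; bare one (yellow painted floor) 35 mm along -y. Floors 3 mm above the underside.
- relay_blue: blue plug-in relay: upright blue box on a thin black foot, 30 mm along its x, 40 mm along its y, 48 mm tall, about 70 g, at any yaw; loose. Origin: centre of its underside, z up.
- relay_white: white plug-in relay: upright white box on a thin black foot, 30 mm along its x, 40 mm along its y, 48 mm tall, about 70 g, at any yaw; spare stock that stays where it stands. Origin: centre of its underside, z up.
- connector_brass: brass round cable connector, standing: knurled ring 38 mm diameter from the foot to 30 mm up (take it there), then a 28 mm diameter back shell, 50 mm tall in all, about 120 g; loose. Origin: centre of its underside, z up.
- connector_black: black round cable connector, standing: knurled ring 38 mm diameter from the foot to 30 mm up (take it there), then a 28 mm diameter back shell, 50 mm tall in all, about 120 g; loose. Origin: centre of its underside, z up.
- lamp_red: Indicator lamp with a red lens, standing: bare metal body 32 mm diameter from the foot to 28 mm up (take it there), red domed lens 29 mm diameter above it, 48 mm tall in all, about 50 g; loose. Origin: centre of its underside, z up.
- lamp_green: Indicator lamp with a green lens, standing: bare metal body 32 mm diameter from the foot to 28 mm up (take it there), green domed lens 29 mm diameter above it, 48 mm tall in all, about 50 g; spare stock that stays where it stands. Origin: centre of its underside, z up.
- cup: Empty white paper cup, 74 mm across the rim, 85 mm tall, standing at the far side of the stock; light, leave it alone. Origin: centre of its underside, z up.

How it is judged:
By the outcome, as a careful person would: the job done as asked, in the order asked, and still so for the second after the job is handed in, with the robot touching nothing.
It also fails if it takes over 120 s, if anything falls off the work surface, if the arm or the gripper's body presses on something with over 40 N, if the wrist force passes 120 N, or if a joint passes its speed limit or range.

## Working session

There is one attempt and no reset: what is moved stays moved. The work goes in short steps, Python scripts to look and compute and a tool call to move; the robot and the scene stay as the last step left them, time stands still between calls to the robot, and variables do not carry over. Pictures are saved under pics/ and viewed, at most 14 in all, crops included, and the job is handed in when it is done.

Besides the shell and the picture viewer there is one more tool, called after "Emit:" as name(argument=value, ...) on one line, values as JSON. servo_tool: Moves the arm, as the interface text tells. Its arguments: {"type":"object","properties":{"motion":{"type":"array","items":{"type":"object","properties":{"wx":{"type":"number"},"wy":{"type":"number"},"wz":{"type":"number"},"dx":{"type":"number"},"dy":{"type":"number"},"dz":{"type":"number"},"fingers":{"type":"number"}}}},"newtons":{"type":"number"}},"required":["motion"]}

```bash
mkdir -p pics
cat > h.py <<'E'
from cell import *
import numpy as np, cv2
def save(p,n): cv2.imwrite('pics/'+n,p['image'][:,:,::-1])
def ray(p,uv):
    R=np.array(p['R']);t=np.array(p['t'])
    d=R.T@np.array([(uv[0]-p['cx'])/p['fx'],(uv[1]-p['cy'])/p['fy'],1]); return -R.T@t,d/np.linalg.norm(d)
def at(p,uv,z):
    c,d=ray(p,uv); return c+d*(z-c[2])/d[2]
def tri(p,a,q,b):
    c,d=ray(p,a);e,f=ray(q,b)
    s=np.linalg.lstsq(np.c_[d,-f],e-c,rcond=None)[0]
    x,y=c+d*s[0],e+f*s[1]; return (x+y)/2,np.linalg.norm(x-y)
def proj(p,X):
    x=np.array(p['R'])@np.array(X)+np.array(p['t']); return np.array([p['fx']*x[0]/x[2]+p['cx'],p['fy']*x[1]/x[2]+p['cy']])
E
python3 - <<'E'
from h import *
np.set_printoptions(precision=1,suppress=True)
s=read_state();print({k:np.round(s[k],2) for k in('clock','eef_pos','eef_rot','finger_gap')})
P={n:camera(n) for n in('top','side')}
for n,p in P.items():
    save(p,n+'0.png');print(n,p['fx'],p['cx'],p['cy'],-np.array(p['R']).T@p['t'],np.array(p['R'])[2])
for o in 'tray_green tray_yellow relay_blue relay_white connector_brass connector_black lamp_red lamp_green cup'.split():
    L={n:trace(o,p)[:3] for n,p in P.items()}
    for n in L: print(o,n,[(np.round(d['location'],0),round(d['conf'],2),int(d['pixels'].sum())) for d in L[n]])
    if L['top'] and L['side']: print('   tri',*tri(P['top'],L['top'][0]['location'],P['side'],L['side'][0]['location']))
E
```

```text
{'clock': np.float64(0.0), 'eef_pos': array([138. , 532.1, 204.9]), 'eef_rot': array([-3.1, -0. ,  2.9]), 'finger_gap': np.float64(93.78)}
top 399.9953489019946 313.4687863151587 201.95130690181853 [ 455.   -14.8 1188.2] [ 0.1  0.  -1. ]
side 419.94649314752155 317.09835544046706 193.14095138569402 [ 462.3 -729.1  614.4] [ 0.2  0.8 -0.6]
tray_green top [(array([359., 244.]), 0.6, 1251)]
tray_green side [(array([271., 249.]), 0.7, 2325)]
   tri [ 498.5 -134.7   -2.7] 5.214822217788062
tray_yellow top [(array([269., 243.]), 0.78, 1244)]
tray_yellow side [(array([256., 173.]), 0.81, 1190)]
   tri [505.8 131.   -2.2] 1.9585017568404464
relay_blue top [(array([429., 254.]), 0.76, 182)]
relay_blue side [(array([266., 328.]), 0.62, 757)]
   tri [ 464.3 -330.9   23.6] 1.8327405891187631
relay_white top [(array([219., 202.]), 0.44, 193)]
relay_white side [(array([292., 130.]), 0.74, 289)]
   tri [628.1 277.6  18.9] 1.2653427190031437
connector_brass top [(array([203., 256.]), 0.45, 147)]
connector_brass side [(array([237., 129.]), 0.56, 232)]
   tri [475.7 321.7  19.6] 7.801978953296625
connector_black top [(array([350., 178.]), 0.57, 142)]
connector_black side [(array([360., 214.]), 0.59, 391)]
   tri [ 693.1 -113.4   28.9] 4.885841239450195
lamp_red top [(array([281., 184.]), 0.54, 133)]
lamp_red side [(array([325., 162.]), 0.49, 229)]
   tri [676.7  92.9  25.9] 4.201538262922772
lamp_green top [(array([204., 254.]), 0.75, 153), (array([430., 255.]), 0.67, 190)]
lamp_green side [(array([358., 281.]), 0.69, 424)]
   tri [ 674.1  406.8 -701.7] 436.5713577767237
cup top [(array([311., 156.]), 0.74, 568), (array([219., 202.]), 0.15, 185)]
cup side [(array([371., 170.]), 0.71, 1181)]
   tri [757.3   1.1  48.8] 4.029255060781022
```

View pics/top0.png

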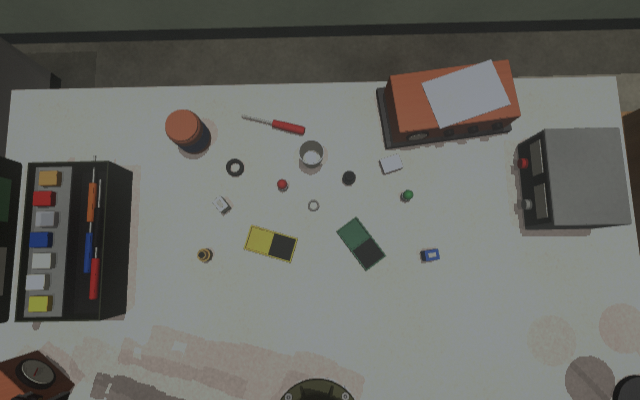

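View pics/side0.png

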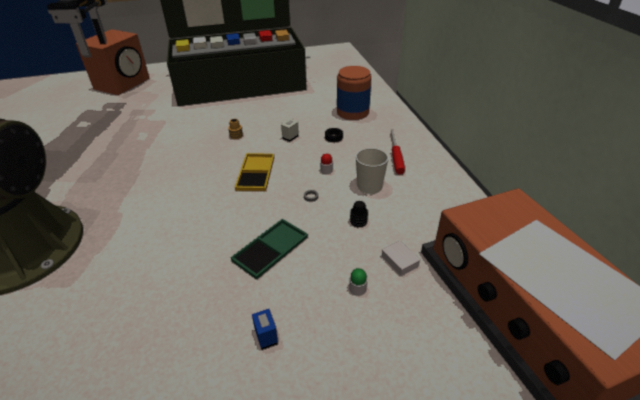

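Both views show every item, all standing and unobstructed. In the top view: blue relay (430,255), brass connector (205,255), red lamp (282,184), black connector (349,178), green lamp (407,195), white relay (221,204), cup (311,155). The black halves of the trays are at (372,256) for green and (283,247) for yellow. Next I'll refine the poses by fitting silhouettes in both views.

```bash
cat >> h.py <<'E'
from scipy.optimize import minimize
def box(a,b,h): return np.array([[x,y,z] for x in(-a/2,a/2) for y in(-b/2,b/2) for z in(0,h)],float)
def cyl(*rz):
    t=np.linspace(0,2*np.pi,24,endpoint=False)
    return np.concatenate([np.c_[r*np.cos(t),r*np.sin(t),0*t+z] for r,z in rz])
# parts: list of convex bodies
MOD={'tray':[box(74,144,12)],'relay':[box(30,40,48)],
 'connector':[cyl((19,0),(19,30)),cyl((14,30),(14,50))],'lamp':[cyl((16,0),(16,28)),cyl((14.5,28),(14.5,36),(10,45),(3,48))],'cup':[cyl((27,0),(37,85))]}
S=8
def fit(name,P,masks,x0,yaws=(0,)):
    parts=MOD[name.split('_')[0]]; win=[]
    for p,m in zip(P,masks):
        r,c=np.nonzero(m); a=[max(c.min()-12,0),max(r.min()-12,0)]
        w=m[a[1]:r.max()+13,a[0]:c.max()+13].astype(np.uint8)
        win.append((a,cv2.resize(w,None,fx=S,fy=S,interpolation=cv2.INTER_NEAREST)))
    def cost(v):
        x,y,yaw=v[0],v[1],v[2] if len(v)>2 else 0; tot=0
        c,s=np.cos(yaw),np.sin(yaw); M=np.array([[c,-s,0],[s,c,0],[0,0,1]])
        for p,(a,w) in zip(P,win):
            im=np.zeros_like(w)
            for b in parts:
                X=b@M.T+[x,y,0]; uv=np.array([(proj(p,q)-a+.5)*S for q in X])
                cv2.fillConvexPoly(im,cv2.convexHull(np.round(uv*16).astype(np.int32)),1,shift=4)
            tot+=1-(im&w).sum()/max((im|w).sum(),1)
        return tot/len(P)
    best=None
    for yw in yaws:
        v=[x0[0],x0[1]]+([yw] if len(yaws)>1 else [])
        n=len(v); sim=np.array([v]+[np.array(v)+np.eye(n)[i]*(8 if i<2 else .25) for i in range(n)])
        r=minimize(cost,v,method='Nelder-Mead',options=dict(initial_simplex=sim,xatol=.1,fatol=1e-4,maxiter=150))
        if best is None or r.fun<best.fun: best=r
    return best.x,best.fun
E
python3 - <<'E'
from h import *
np.set_printoptions(precision=2,suppress=True)
P=[camera('top'),camera('side')]
X0=dict(tray_green=(498,-134),tray_yellow=(505,131),relay_blue=(464,-331),relay_white=(628,277),connector_brass=(476,322),connector_black=(693,-113),lamp_red=(677,93),lamp_green=(640,-280),cup=(757,1))
for o,x in X0.items():
    ms=[];Q=[]
    for p in P:
        for d in trace(o,p):
            if np.hypot(*(np.array(d['location'])-proj(p,[*x,20])))<20: ms.append(d['pixels']);Q.append(p);break
    ys=np.arange(0,np.pi,np.pi/6) if o[:2] in('tr','re') else (0,)
    print(o,len(ms),*fit(o,Q,ms,x,ys), *[fit(o,[q],[m],x,ys)[0] for q,m in zip(Q,ms)])
E
```

```text
tray_green 1 [ 501.35 -137.22    2.19] 0.03705864027732664 [ 501.35 -137.22    2.19]
tray_yellow 2 [505.36 127.52  -0.31] 0.04055444875743075 [505.85 127.28   2.83] [504.97 127.8   -0.3 ]
relay_blue 2 [ 463.31 -332.4     0.12] 0.08842208753424213 [ 463.79 -332.61    0.13] [ 462.94 -331.59    0.14]
relay_white 2 [621.79 270.01   2.21] 0.0833046728961166 [622.13 269.81   2.21] [621.02 270.3    2.37]
connector_brass 2 [475.4  319.59] 0.10488673833107348 [475.82 319.32] [474.91 319.87]
connector_black 1 [ 696.72 -108.87] 0.12094484995944854 [ 696.72 -108.87]Traceback (most recent call last):
  File "<stdin>", line 11, in <module>
  File "h.py", line 44, in fit
    r=minimize(cost,v,method='Nelder-Mead',options=dict(initial_simplex=sim,xatol=.1,fatol=1e-4,maxiter=150))
    res = _minimize_neldermead(fun, x0, args, callback, bounds=bounds,
                               **options)
    fsim[k] = func(sim[k])
              ~~~~^^^^^^^^
    fx = function(np.copy(x), *(wrapper_args + args))
  File "h.py", line 39, in cost
    return tot/len(P)
           ~~~^~~~~~~
ZeroDivisionError: division by zero
```

Run:
```python
from h import *
np.set_printoptions(precision=2,suppress=True)
P=[camera('top'),camera('side')]
for o,x in dict(tray_green=(501,-137),connector_black=(696,-109),lamp_red=(672,90),lamp_green=(640,-280)).items():
    ms=[];Q=[]
    for p in P:
        for d in trace(o,p):
            if np.hypot(*(np.array(d['location'])-proj(p,[*x,20])))<30: ms.append(d['pixels']);Q.append(p);break
    ys=np.arange(0,np.pi,np.pi/6) if o[:2] in('tr','re') else (0,)
    if ms: print(o,len(ms),*fit(o,Q,ms,x,ys), *[fit(o,[q],[m],x,ys)[0] for q,m in zip(Q,ms)])
vis=[p['image'][:,:,::-1].copy() for p in P]
for n,(x,y,w) in dict(g=(501.3,-137.2,2.19),y=(505.4,127.5,2.83)).items():
  for s,k in((35,'pad'),(-35,'bare')):
    q=[x-s*np.sin(w),y+s*np.cos(w),3]; print(n,k,np.array(q))
    for p,v in zip(P,vis): cv2.circle(v,tuple(int(i) for i in np.round(proj(p,q))),3,(0,0,255) if s>0 else (255,0,255),1)
a=cv2.resize(vis[0][200:290,220:460],None,fx=3,fy=3);b=cv2.resize(vis[1][140:290,210:330],None,fx=2.2,fy=2.2)
c=np.zeros((a.shape[0]+b.shape[0],720,3),np.uint8);c[:a.shape[0]]=a;c[a.shape[0]:,:b.shape[1]]=b;cv2.imwrite('pics/chk.png',c)
s=read_state();print(np.array(s['eef_rot']))
```

```text
tray_green 2 [ 500.39 -137.96   -0.96] 0.036042785575724656 [ 501.02 -137.99   -0.96] [ 499.98 -137.91    2.18]
connector_black 2 [ 695.78 -108.66] 0.13266271282984482 [ 696.91 -108.88] [ 696.02 -106.32]
lamp_red 2 [677.86  91.15] 0.13776713993081124 [679.96  90.4 ] [677.09  90.83]
lamp_green 2 [ 638.59 -275.94] 0.11253558236165784 [ 638.93 -277.07] [ 638.56 -274.5 ]
g pad [ 472.8  -157.51    3.  ]
g bare [ 529.8  -116.89    3.  ]
y pad [494.67  94.19   3.  ]
y bare [516.13 160.81   3.  ]
[-3.14 -0.    2.89]
```

View pics/chk.png

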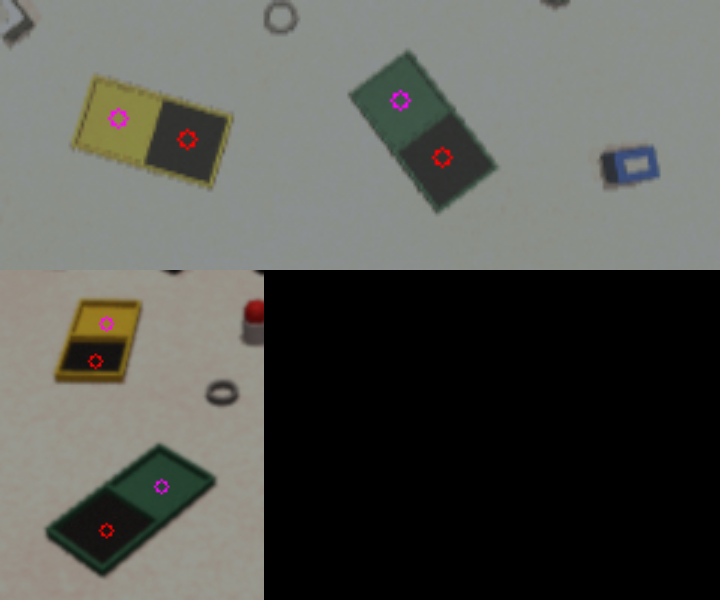

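Emit:
servo_tool(motion=[{"dx":-0.5,"dy":-0.5,"wz":0.15,"fingers":-1},{"dx":-1,"dy":-1,"wz":0.66},{"dx":-1,"dy":-1,"wz":0.66},{"dx":-1,"dy":-1,"wz":0.66},{"dx":-1,"dy":-1,"wz":0.66},{"dx":-1,"dy":-1,"wz":0.66},{"dx":-1,"dy":-1,"wz":0.66},{"dx":-1,"dy":-1,"wz":0.66},{"dx":-1,"dy":-1,"wz":0.66},{"dx":-1,"dy":-1,"wz":0.66}], newtons=15)

```text
schema error: expected keys wx, wy, wz, dx, dy, dz, fingers
```

Emit:
servo_tool(motion=[{"wx":0,"wy":0,"wz":0.66,"dx":-1,"dy":-1,"dz":0,"fingers":-1},{"wx":0,"wy":0,"wz":0.66,"dx":-1,"dy":-1,"dz":0,"fingers":-1},{"wx":0,"wy":0,"wz":0.66,"dx":-1,"dy":-1,"dz":0,"fingers":-1},{"wx":0,"wy":0,"wz":0.66,"dx":-1,"dy":-1,"dz":0,"fingers":-1},{"wx":0,"wy":0,"wz":0.66,"dx":-1,"dy":-1,"dz":0,"fingers":-1},{"wx":0,"wy":0,"wz":0.66,"dx":-1,"dy":-1,"dz":0,"fingers":-1},{"wx":0,"wy":0,"wz":0.66,"dx":-1,"dy":-1,"dz":0,"fingers":-1},{"wx":0,"wy":0,"wz":0.66,"dx":-1,"dy":-1,"dz":0,"fingers":-1},{"wx":0,"wy":0,"wz":0.66,"dx":-1,"dy":-1,"dz":0,"fingers":-1},{"wx":0,"wy":0,"wz":0.66,"dx":-1,"dy":-1,"dz":0,"fingers":-1}], newtons=15)

```text
clock: 3.3
eef_pos: [209.8, 410.5, 205.5]
eef_rot: [3.142, -0.0, 1.566]
wrist_force: [-0.7, 1.4, 0.4]
finger_gap: 93.8
finger_force: 0.0
```

Emit:
servo_tool(motion=[{"wx":0,"wy":0,"wz":0,"dx":-0.5,"dy":0.3,"dz":0,"fingers":-1},{"wx":0,"wy":0,"wz":0,"dx":-1,"dy":0.6,"dz":0,"fingers":-1},{"wx":0,"wy":0,"wz":0,"dx":-1,"dy":0.6,"dz":0,"fingers":-1},{"wx":0,"wy":0,"wz":0,"dx":-1,"dy":0.6,"dz":0,"fingers":-1}])

```text
clock: 3.7
eef_pos: [270.4, 309.0, 205.7]
eef_rot: [3.141, -0.0, 1.568]
wrist_force: [-0.3, 0.4, 1.1]
finger_gap: 93.9
finger_force: 0.0
```

Emit:
servo_tool(motion=[{"wx":0,"wy":0,"wz":0,"dx":-0.5,"dy":0.3,"dz":0,"fingers":-1},{"wx":0,"wy":0,"wz":0,"dx":-1,"dy":0.6,"dz":0,"fingers":-1},{"wx":0,"wy":0,"wz":0,"dx":-1,"dy":0.6,"dz":0,"fingers":-1},{"wx":0,"wy":0,"wz":0,"dx":-1,"dy":0.6,"dz":0,"fingers":-1}])

```text
clock: 4.1
eef_pos: [329.8, 209.6, 205.5]
eef_rot: [3.141, -0.0, 1.568]
wrist_force: [-0.2, -0.6, 0.3]
finger_gap: 93.9
finger_force: 0.0
```

Emit:
servo_tool(motion=[{"wx":0,"wy":0,"wz":0,"dx":-0.5,"dy":0.3,"dz":0,"fingers":-1},{"wx":0,"wy":0,"wz":0,"dx":-1,"dy":0.6,"dz":0,"fingers":-1},{"wx":0,"wy":0,"wz":0,"dx":-1,"dy":0.6,"dz":0,"fingers":-1},{"wx":0,"wy":0,"wz":0,"dx":-1,"dy":0.6,"dz":0,"fingers":-1}])

```text
clock: 4.5
eef_pos: [389.4, 110.0, 205.3]
eef_rot: [-3.141, -0.0, 1.568]
wrist_force: [-0.3, 0.2, 0.8]
finger_gap: 94.1
finger_force: 0.0
```

Emit:
servo_tool(motion=[{"wx":0,"wy":0,"wz":0,"dx":-0.5,"dy":0.3,"dz":0,"fingers":-1},{"wx":0,"wy":0,"wz":0,"dx":-1,"dy":0.6,"dz":0,"fingers":-1},{"wx":0,"wy":0,"wz":0,"dx":-1,"dy":0.6,"dz":0,"fingers":-1},{"wx":0,"wy":0,"wz":0,"dx":-1,"dy":0.6,"dz":0,"fingers":-1}])

```text
clock: 4.9
eef_pos: [449.1, 10.4, 205.1]
eef_rot: [-3.141, -0.0, 1.568]
wrist_force: [0.3, 0.5, 0.1]
finger_gap: 93.6
finger_force: 0.0
```

Emit:
servo_tool(motion=[{"wx":0,"wy":0,"wz":0,"dx":-0.5,"dy":0,"dz":0,"fingers":-1},{"wx":0,"wy":0,"wz":0,"dx":-1,"dy":0,"dz":0,"fingers":-1},{"wx":0,"wy":0,"wz":0,"dx":-1,"dy":0,"dz":0,"fingers":-1},{"wx":0,"wy":0,"wz":0,"dx":-1,"dy":0,"dz":0,"fingers":-1}])

```text
clock: 5.3
eef_pos: [448.2, -88.7, 205.4]
eef_rot: [-3.141, -0.001, 1.568]
wrist_force: [0.3, 0.8, -0.0]
finger_gap: 94.0
finger_force: 0.0
```

Emit:
servo_tool(motion=[{"wx":0,"wy":0,"wz":0,"dx":-0.5,"dy":0,"dz":0,"fingers":-1},{"wx":0,"wy":0,"wz":0,"dx":-1,"dy":0,"dz":0,"fingers":-1},{"wx":0,"wy":0,"wz":0,"dx":-1,"dy":0,"dz":0,"fingers":-1},{"wx":0,"wy":0,"wz":0,"dx":-1,"dy":0,"dz":0,"fingers":-1}])

```text
clock: 5.7
eef_pos: [448.4, -188.4, 205.3]
eef_rot: [-3.141, -0.001, 1.569]
wrist_force: [-0.3, 1.0, 0.3]
finger_gap: 94.1
finger_force: 0.0
```

Emit:
servo_tool(motion=[{"wx":0,"wy":0,"wz":0,"dx":-0.5,"dy":0.15,"dz":0,"fingers":-1},{"wx":0,"wy":0,"wz":0,"dx":-1,"dy":0.15,"dz":0,"fingers":-1},{"wx":0,"wy":0,"wz":0,"dx":-1,"dy":0.15,"dz":0,"fingers":-1},{"wx":0,"wy":0,"wz":0,"dx":-1,"dy":0.15,"dz":0,"fingers":-1}])

```text
clock: 6.1
eef_pos: [463.4, -288.5, 205.2]
eef_rot: [-3.141, -0.001, 1.569]
wrist_force: [-0.5, 1.0, -0.7]
finger_gap: 93.9
finger_force: 0.0
```

Emit:
servo_tool(motion=[{"wx":0,"wy":0,"wz":-0.06,"dx":-0.44,"dy":0,"dz":0.2,"fingers":-1},{"wx":0,"wy":0,"wz":-0.06,"dx":-0.44,"dy":0,"dz":0.6,"fingers":-1},{"wx":0,"wy":0,"wz":-0.06,"dx":-0.44,"dy":0,"dz":1,"fingers":-1},{"wx":0,"wy":0,"wz":-0.06,"dx":-0.44,"dy":0,"dz":1,"fingers":-1},{"wx":0,"wy":0,"wz":-0.06,"dx":-0.44,"dy":0,"dz":1,"fingers":-1}])

```text
clock: 6.6
eef_pos: [463.5, -332.6, 106.8]
eef_rot: [3.141, 0.0, 1.69]
wrist_force: [0.3, -2.3, 1.2]
finger_gap: 94.0
finger_force: 0.0
```

Run:
```python
from h import *
s=read_state();print(np.round(s['eef_pos'],1),np.round(s['eef_rot'],3))
p=camera('top');q=camera('side');v=[]
for c in(p,q):
    im=c['image'][:,:,::-1].copy();t=s['eef_pos']
    for z in (t[2],): cv2.circle(im,tuple(int(i) for i in np.round(proj(c,t))),2,(0,0,255),1)
    u=proj(c,[463,-332,40]).astype(int);v.append(cv2.resize(im[max(u[1]-75,0):u[1]+75,u[0]-75:u[0]+75],(400,400)) if u[1]+75<=400 else cv2.resize(im[250:400,u[0]-75:u[0]+75],(400,400)))
cv2.imwrite('pics/a.png',np.hstack(v))
```

```text
[ 463.5 -332.6  106.8] [3.141 0.    1.69 ]
```

View pics/a.png

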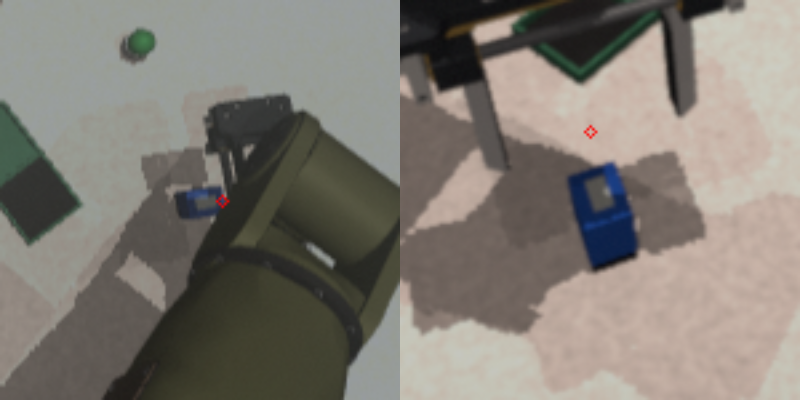

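The fingers straddle the relay squarely: tips at (500,165) and (685,110) in the side crop, with the projected TCP midway between them. I'll descend and grip.

Emit:
servo_tool(motion=[{"wx":0,"wy":0,"wz":0,"dx":0,"dy":0,"dz":0.3,"fingers":-1},{"wx":0,"wy":0,"wz":0,"dx":0,"dy":0,"dz":0.6,"fingers":-1},{"wx":0,"wy":0,"wz":0,"dx":0,"dy":0,"dz":0.85,"fingers":-1},{"wx":0,"wy":0,"wz":0,"dx":0,"dy":0,"dz":0.93,"fingers":-1},{"wx":0,"wy":0,"wz":0,"dx":0,"dy":0,"dz":0.93,"fingers":-1},{"wx":0,"wy":0,"wz":0,"dx":0,"dy":0,"dz":0.93,"fingers":1},{"wx":0,"wy":0,"wz":0,"dx":0,"dy":0,"dz":0.93,"fingers":1},{"wx":0,"wy":0,"wz":0,"dx":0,"dy":0,"dz":0.93,"fingers":1},{"wx":0,"wy":0,"wz":0,"dx":0,"dy":0,"dz":0.93,"fingers":1},{"wx":0,"wy":0,"wz":0,"dx":0,"dy":0,"dz":0.93,"fingers":1}], newtons=15)

```text
clock: 7.7
eef_pos: [462.6, -334.4, 12.7]
eef_rot: [3.141, 0.0, 1.688]
wrist_force: [-0.2, -0.3, -0.0]
finger_gap: 57.6
finger_force: 0.0
```

Emit:
servo_tool(motion=[{"wx":0,"wy":0,"wz":0,"dx":0,"dy":0,"dz":0,"fingers":1},{"wx":0,"wy":0,"wz":0,"dx":0,"dy":0,"dz":0,"fingers":1},{"wx":0,"wy":0,"wz":0,"dx":0,"dy":0,"dz":0,"fingers":1},{"wx":0,"wy":0,"wz":0,"dx":0,"dy":0,"dz":0,"fingers":1},{"wx":0,"wy":0,"wz":0,"dx":0,"dy":0,"dz":0,"fingers":1},{"wx":0,"wy":0,"wz":0,"dx":0,"dy":0,"dz":0,"fingers":1}])

```text
clock: 8.3
eef_pos: [462.5, -334.3, 12.4]
eef_rot: [-3.142, -0.0, 1.688]
wrist_force: [-0.2, -0.3, -0.5]
finger_gap: 29.8
finger_force: 14.9
```

Emit:
servo_tool(motion=[{"wx":0,"wy":0,"wz":0,"dx":0,"dy":0,"dz":-0.3,"fingers":1},{"wx":0,"wy":0,"wz":0,"dx":0,"dy":0,"dz":-0.7,"fingers":1},{"wx":0,"wy":0,"wz":0,"dx":0.4,"dy":0.1,"dz":-0.8,"fingers":1},{"wx":0,"wy":0,"wz":0,"dx":0.8,"dy":0.2,"dz":-0.8,"fingers":1},{"wx":0,"wy":0,"wz":0,"dx":1,"dy":0.3,"dz":-0.8,"fingers":1},{"wx":0,"wy":0,"wz":0,"dx":1,"dy":0.3,"dz":-0.8,"fingers":1}])

```text
clock: 8.9
eef_pos: [481.3, -229.3, 92.7]
eef_rot: [3.141, -0.0, 1.691]
wrist_force: [0.1, -0.6, -0.3]
finger_gap: 30.1
finger_force: 14.9
```

Emit:
servo_tool(motion=[{"wx":0,"wy":0,"wz":-0.06,"dx":0.3,"dy":0,"dz":0,"fingers":1},{"wx":0,"wy":0,"wz":-0.12,"dx":0.6,"dy":0,"dz":0,"fingers":1},{"wx":0,"wy":0,"wz":-0.18,"dx":0.74,"dy":0,"dz":0,"fingers":1},{"wx":0,"wy":0,"wz":-0.25,"dx":0.74,"dy":0,"dz":0,"fingers":1},{"wx":0,"wy":0,"wz":-0.25,"dx":0.74,"dy":0,"dz":0,"fingers":1},{"wx":0,"wy":0,"wz":-0.25,"dx":0.74,"dy":0,"dz":0,"fingers":1}])

```text
clock: 9.5
eef_pos: [472.0, -158.6, 92.4]
eef_rot: [-3.141, -0.0, 2.183]
wrist_force: [-0.5, -0.2, -1.1]
finger_gap: 30.0
finger_force: 14.9
```

```bash
cat >> h.py <<'E'
def go(x,y,z=None,yaw=None):
    s=read_state();p=np.array(s['eef_pos']);w=s['eef_rot'][2]
    d=np.array([x-p[0],y-p[1]]);dw=0 if yaw is None else (yaw-w+np.pi)%(2*np.pi)-np.pi
    print('clock %.1f dx %.3f dy %.3f dz %.3f wz %.3f'%(s['clock'],d@[np.cos(w),np.sin(w)]/100,d@[np.sin(w),-np.cos(w)]/100,0 if z is None else (p[2]-z)/100,-dw/2),np.round(p,1),np.round(s['eef_rot'],3))
E
python3 -c "
from h import *
go(472.5,-158,15.4,2.19)"
```

```text
clock 9.5 dx 0.002 dy 0.008 dz 0.770 wz -0.003 [ 472.  -158.6   92.4] [-3.141 -0.     2.183]
```

Emit:
servo_tool(motion=[{"wx":0,"wy":0,"wz":0,"dx":0,"dy":0,"dz":0.3,"fingers":1},{"wx":0,"wy":0,"wz":0,"dx":0,"dy":0,"dz":0.55,"fingers":1},{"wx":0,"wy":0,"wz":0,"dx":0,"dy":0,"dz":0.68,"fingers":1},{"wx":0,"wy":0,"wz":0,"dx":0,"dy":0,"dz":0.72,"fingers":1},{"wx":0,"wy":0,"wz":0,"dx":0,"dy":0,"dz":0.74,"fingers":1},{"wx":0,"wy":0,"wz":0,"dx":0,"dy":0,"dz":0.755,"fingers":1},{"wx":0,"wy":0,"wz":0,"dx":0,"dy":0,"dz":0.765,"fingers":1},{"wx":0,"wy":0,"wz":0,"dx":0,"dy":0,"dz":0.765,"fingers":1}])

```text
clock: 10.3
eef_pos: [472.3, -158.1, 16.4]
eef_rot: [3.141, 0.001, 2.188]
wrist_force: [-0.4, 0.1, -1.0]
finger_gap: 29.7
finger_force: 14.9
```

Emit:
servo_tool(motion=[{"wx":0,"wy":0,"wz":0,"dx":0,"dy":0,"dz":0.005,"fingers":1},{"wx":0,"wy":0,"wz":0,"dx":0,"dy":0,"dz":0.01,"fingers":1},{"wx":0,"wy":0,"wz":0,"dx":0,"dy":0,"dz":0.01,"fingers":1}])

```text
clock: 10.6
eef_pos: [472.2, -158.1, 15.4]
eef_rot: [3.141, 0.0, 2.188]
wrist_force: [-0.8, -0.0, 4.9]
finger_gap: 29.9
finger_force: 14.9
```

Emit:
servo_tool(motion=[{"wx":0,"wy":0,"wz":0,"dx":0,"dy":0,"dz":0,"fingers":0.3},{"wx":0,"wy":0,"wz":0,"dx":0,"dy":0,"dz":0,"fingers":0.2},{"wx":0,"wy":0,"wz":0,"dx":0,"dy":0,"dz":0,"fingers":0.0},{"wx":0,"wy":0,"wz":0,"dx":0,"dy":0,"dz":0,"fingers":-0.2},{"wx":0,"wy":0,"wz":0,"dx":0,"dy":0,"dz":0,"fingers":-0.2},{"wx":0,"wy":0,"wz":0,"dx":0,"dy":0,"dz":-0.2,"fingers":-0.2},{"wx":0,"wy":0,"wz":0,"dx":0,"dy":0,"dz":-0.6,"fingers":-0.2},{"wx":0,"wy":0,"wz":0,"dx":0,"dy":0,"dz":-1,"fingers":-1},{"wx":0,"wy":0,"wz":0,"dx":0,"dy":0,"dz":-1,"fingers":-1},{"wx":0,"wy":0,"wz":0,"dx":0,"dy":0,"dz":-1,"fingers":-1}])

```text
clock: 11.6
eef_pos: [472.2, -158.0, 115.2]
eef_rot: [3.141, 0.001, 2.188]
wrist_force: [-0.4, 0.2, -1.5]
finger_gap: 77.0
finger_force: 0.0
```

Emit:
servo_tool(motion=[{"wx":0,"wy":0,"wz":0.39,"dx":0.98,"dy":0.69,"dz":0,"fingers":-1},{"wx":0,"wy":0,"wz":0.39,"dx":0.98,"dy":0.69,"dz":0,"fingers":-1},{"wx":0,"wy":0,"wz":0.39,"dx":0.98,"dy":0.69,"dz":0,"fingers":-1},{"wx":0,"wy":0,"wz":0.39,"dx":0.98,"dy":0.69,"dz":0,"fingers":-1},{"wx":0,"wy":0,"wz":0.39,"dx":0.98,"dy":0.69,"dz":0,"fingers":-1},{"wx":0,"wy":0,"wz":0.39,"dx":0.98,"dy":0.69,"dz":0,"fingers":-1},{"wx":0,"wy":0,"wz":0.39,"dx":0.98,"dy":0.69,"dz":0,"fingers":-1},{"wx":0,"wy":0,"wz":0.39,"dx":0.98,"dy":0.69,"dz":0,"fingers":-1}])

```text
clock: 12.4
eef_pos: [471.1, -38.1, 114.0]
eef_rot: [-3.14, -0.0, 1.41]
wrist_force: [0.1, 0.0, 0.2]
finger_gap: 94.2
finger_force: 0.0
```

Emit:
servo_tool(motion=[{"wx":0,"wy":0,"wz":0,"dx":0.5,"dy":-0.1,"dz":0,"fingers":-1},{"wx":0,"wy":0,"wz":0,"dx":1,"dy":-0.2,"dz":0,"fingers":-1},{"wx":0,"wy":0,"wz":0,"dx":1,"dy":-0.2,"dz":0,"fingers":-1},{"wx":0,"wy":0,"wz":0,"dx":1,"dy":-0.2,"dz":0,"fingers":-1}])

```text
clock: 12.8
eef_pos: [467.8, 64.5, 114.5]
eef_rot: [-3.141, 0.0, 1.412]
wrist_force: [-0.5, 0.6, 0.1]
finger_gap: 93.9
finger_force: 0.0
```

Emit:
servo_tool(motion=[{"wx":0,"wy":0,"wz":0,"dx":0.5,"dy":-0.1,"dz":0,"fingers":-1},{"wx":0,"wy":0,"wz":0,"dx":1,"dy":-0.2,"dz":0,"fingers":-1},{"wx":0,"wy":0,"wz":0,"dx":1,"dy":-0.2,"dz":0,"fingers":-1},{"wx":0,"wy":0,"wz":0,"dx":1,"dy":-0.2,"dz":0,"fingers":-1}])

```text
clock: 13.2
eef_pos: [464.6, 165.2, 114.6]
eef_rot: [-3.141, 0.001, 1.409]
wrist_force: [0.3, 0.2, 0.7]
finger_gap: 93.8
finger_force: 0.0
```

Emit:
servo_tool(motion=[{"wx":0,"wy":0,"wz":0,"dx":0.5,"dy":-0.1,"dz":0,"fingers":-1},{"wx":0,"wy":0,"wz":0,"dx":1,"dy":-0.14,"dz":0,"fingers":-1},{"wx":0,"wy":0,"wz":0,"dx":1,"dy":-0.14,"dz":0,"fingers":-1},{"wx":0,"wy":0,"wz":0,"dx":1,"dy":-0.14,"dz":0,"fingers":-1}])

```text
clock: 13.6
eef_pos: [467.4, 265.4, 114.5]
eef_rot: [-3.141, 0.001, 1.408]
wrist_force: [0.8, -0.6, -0.2]
finger_gap: 93.7
finger_force: 0.0
```

Run:
```python
from h import *
go(475.4,319.6,6,1.41)
P=[camera('top'),camera('side')]
print([ (o,[np.round(d['location']) for d in spot_in(o,p)[:1]]) for o in('relay_blue','connector_brass') for p in P])
save(P[1],'b.png')
```

```text
clock 13.6 dx 0.548 dy -0.009 dz 1.085 wz -0.001 [467.4 265.4 114.5] [-3.141e+00  1.000e-03  1.408e+00]
[('relay_blue', [array([368., 254.])]), ('relay_blue', [array([256., 249.])]), ('connector_brass', []), ('connector_brass', [])]
```

View pics/b.png

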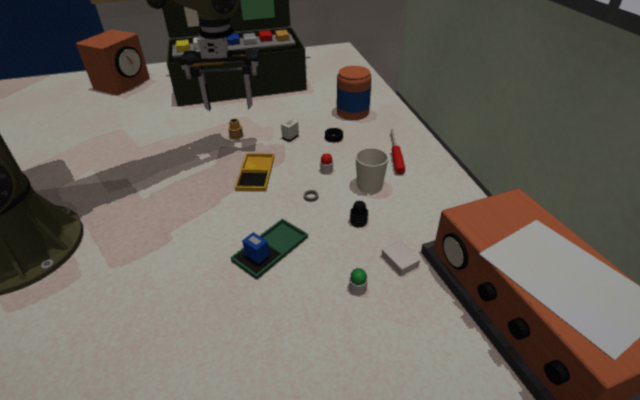

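The side view shows the blue relay upright on the black pad of the green tray (256,249), and the brass connector undisturbed at (236,128). I'll grasp the brass next.

Emit:
servo_tool(motion=[{"wx":0,"wy":0,"wz":0,"dx":0.4,"dy":-0.01,"dz":0,"fingers":-1},{"wx":0,"wy":0,"wz":0,"dx":0.55,"dy":-0.01,"dz":0.3,"fingers":-1},{"wx":0,"wy":0,"wz":0,"dx":0.55,"dy":-0.01,"dz":0.5,"fingers":-1},{"wx":0,"wy":0,"wz":0,"dx":0.55,"dy":-0.01,"dz":0.5,"fingers":-1}])

```text
clock: 14.3
eef_pos: [473.8, 320.1, 62.4]
eef_rot: [-3.138, 0.003, 1.408]
wrist_force: [0.2, 1.0, 0.2]
finger_gap: 94.2
finger_force: 0.0
```

Emit:
servo_tool(motion=[{"wx":0,"wy":0,"wz":0,"dx":0,"dy":0,"dz":0.3,"fingers":-1},{"wx":0,"wy":0,"wz":0,"dx":0,"dy":0,"dz":0.5,"fingers":-1},{"wx":0,"wy":0,"wz":0,"dx":0,"dy":0,"dz":0.565,"fingers":-1},{"wx":0,"wy":0,"wz":0,"dx":0,"dy":0,"dz":0.565,"fingers":0},{"wx":0,"wy":0,"wz":0,"dx":0,"dy":0,"dz":0.565,"fingers":1},{"wx":0,"wy":0,"wz":0,"dx":0,"dy":0,"dz":0.565,"fingers":1},{"wx":0,"wy":0,"wz":0,"dx":0,"dy":0,"dz":0.565,"fingers":1},{"wx":0,"wy":0,"wz":0,"dx":0,"dy":0,"dz":0.565,"fingers":1},{"wx":0,"wy":0,"wz":0,"dx":0,"dy":0,"dz":0.565,"fingers":1},{"wx":0,"wy":0,"wz":0,"dx":0,"dy":0,"dz":0.565,"fingers":1}])

```text
clock: 15.3
eef_pos: [475.0, 321.1, 8.5]
eef_rot: [3.142, -0.0, 1.408]
wrist_force: [-0.3, -0.3, 0.3]
finger_gap: 41.5
finger_force: 0.0
```

Emit:
servo_tool(motion=[{"wx":0,"wy":0,"wz":0,"dx":0,"dy":0,"dz":0,"fingers":1},{"wx":0,"wy":0,"wz":0,"dx":0,"dy":0,"dz":0,"fingers":1},{"wx":0,"wy":0,"wz":0,"dx":0,"dy":0,"dz":0,"fingers":1},{"wx":0,"wy":0,"wz":0,"dx":0,"dy":0,"dz":0,"fingers":1}], newtons=20)

```text
clock: 15.7
eef_pos: [474.9, 321.1, 8.5]
eef_rot: [-3.142, -0.0, 1.408]
wrist_force: [-1.4, -0.1, 0.6]
finger_gap: 37.2
finger_force: 20.0
```

Emit:
servo_tool(motion=[{"wx":0,"wy":0,"wz":0,"dx":0,"dy":0,"dz":-0.3,"fingers":1},{"wx":0,"wy":0,"wz":0,"dx":0,"dy":0,"dz":-0.7,"fingers":1},{"wx":0,"wy":0,"wz":0,"dx":-0.4,"dy":0.1,"dz":-0.9,"fingers":1},{"wx":0,"wy":0,"wz":0,"dx":-0.8,"dy":0.2,"dz":-0.9,"fingers":1},{"wx":0,"wy":0,"wz":0,"dx":-1,"dy":0.3,"dz":-0.9,"fingers":1},{"wx":0,"wy":0,"wz":0,"dx":-1,"dy":0.3,"dz":-0.9,"fingers":1}])

```text
clock: 16.3
eef_pos: [488.9, 215.4, 98.6]
eef_rot: [3.141, 0.0, 1.405]
wrist_force: [-0.8, 0.3, -2.3]
finger_gap: 36.7
finger_force: 20.0
```

Emit:
servo_tool(motion=[{"wx":0,"wy":0,"wz":0,"dx":-0.45,"dy":0.1,"dz":0,"fingers":1},{"wx":0,"wy":0,"wz":0,"dx":-0.9,"dy":0.2,"dz":0,"fingers":1},{"wx":0,"wy":0,"wz":0,"dx":-1,"dy":0.3,"dz":0,"fingers":1},{"wx":0,"wy":0,"wz":0,"dx":-1,"dy":0.3,"dz":0,"fingers":1}])

```text
clock: 16.7
eef_pos: [502.4, 113.3, 98.5]
eef_rot: [3.141, -0.0, 1.406]
wrist_force: [0.6, -0.1, -1.2]
finger_gap: 37.1
finger_force: 20.0
```

Emit:
servo_tool(motion=[{"wx":0,"wy":0,"wz":0,"dx":-0.45,"dy":0.1,"dz":0,"fingers":1},{"wx":0,"wy":0,"wz":0,"dx":-0.9,"dy":0.2,"dz":0,"fingers":1},{"wx":0,"wy":0,"wz":0,"dx":-1,"dy":0.3,"dz":0,"fingers":1},{"wx":0,"wy":0,"wz":0,"dx":-1,"dy":0.3,"dz":0,"fingers":1}])

```text
clock: 17.1
eef_pos: [515.9, 10.5, 98.4]
eef_rot: [3.141, -0.0, 1.406]
wrist_force: [-0.5, 0.5, -1.3]
finger_gap: 36.9
finger_force: 20.0
```

Emit:
servo_tool(motion=[{"wx":0,"wy":0,"wz":0,"dx":-0.45,"dy":0.1,"dz":0,"fingers":1},{"wx":0,"wy":0,"wz":0,"dx":-0.9,"dy":0.2,"dz":0,"fingers":1},{"wx":0,"wy":0,"wz":0,"dx":-1,"dy":0.3,"dz":0,"fingers":1},{"wx":0,"wy":0,"wz":0,"dx":-1,"dy":0.3,"dz":0,"fingers":1}])

```text
clock: 17.5
eef_pos: [529.3, -92.6, 98.3]
eef_rot: [3.141, -0.0, 1.407]
wrist_force: [0.1, -0.4, -1.4]
finger_gap: 36.8
finger_force: 20.0
```

Emit:
servo_tool(motion=[{"wx":0,"wy":0,"wz":0,"dx":-0.23,"dy":0.05,"dz":0,"fingers":1},{"wx":0,"wy":0,"wz":0,"dx":-0.23,"dy":0.05,"dz":0,"fingers":1},{"wx":0,"wy":0,"wz":0,"dx":-0.23,"dy":0.05,"dz":0,"fingers":1},{"wx":0,"wy":0,"wz":0,"dx":-0.23,"dy":0.05,"dz":0,"fingers":1}])

```text
clock: 17.9
eef_pos: [529.7, -114.9, 98.4]
eef_rot: [-3.141, -0.0, 1.409]
wrist_force: [0.5, -0.1, -1.7]
finger_gap: 36.8
finger_force: 20.0
```

```bash
python3 -c "
from h import *
go(529.2,-117.2,11.5,1.41)"
```

```text
clock 17.9 dx -0.024 dy -0.001 dz 0.869 wz -0.000 [ 529.7 -114.9   98.4] [-3.141 -0.     1.409]
```

Emit:
servo_tool(motion=[{"wx":0,"wy":0,"wz":0,"dx":-0.024,"dy":0,"dz":0.3,"fingers":1},{"wx":0,"wy":0,"wz":0,"dx":-0.024,"dy":0,"dz":0.6,"fingers":1},{"wx":0,"wy":0,"wz":0,"dx":-0.024,"dy":0,"dz":0.75,"fingers":1},{"wx":0,"wy":0,"wz":0,"dx":-0.024,"dy":0,"dz":0.82,"fingers":1},{"wx":0,"wy":0,"wz":0,"dx":-0.024,"dy":0,"dz":0.84,"fingers":1},{"wx":0,"wy":0,"wz":0,"dx":-0.024,"dy":0,"dz":0.855,"fingers":1},{"wx":0,"wy":0,"wz":0,"dx":-0.024,"dy":0,"dz":0.862,"fingers":1},{"wx":0,"wy":0,"wz":0,"dx":-0.024,"dy":0,"dz":0.865,"fingers":1},{"wx":0,"wy":0,"wz":0,"dx":-0.024,"dy":0,"dz":0.865,"fingers":1}])

```text
clock: 18.8
eef_pos: [529.5, -119.0, 12.4]
eef_rot: [3.141, 0.0, 1.408]
wrist_force: [-1.0, -0.2, -1.4]
finger_gap: 37.0
finger_force: 20.0
```

Emit:
servo_tool(motion=[{"wx":0,"wy":0,"wz":0,"dx":0.015,"dy":0,"dz":0,"fingers":1},{"wx":0,"wy":0,"wz":0,"dx":0.015,"dy":0,"dz":0.005,"fingers":1},{"wx":0,"wy":0,"wz":0,"dx":0.015,"dy":0,"dz":0.01,"fingers":1},{"wx":0,"wy":0,"wz":0,"dx":0.015,"dy":0,"dz":0.01,"fingers":1}])

```text
clock: 19.2
eef_pos: [529.6, -117.4, 11.4]
eef_rot: [3.141, -0.0, 1.408]
wrist_force: [-2.4, 1.0, 5.7]
finger_gap: 36.9
finger_force: 20.0
```

Emit:
servo_tool(motion=[{"wx":0,"wy":0,"wz":0,"dx":0,"dy":0,"dz":0,"fingers":0.15},{"wx":0,"wy":0,"wz":0,"dx":0,"dy":0,"dz":0,"fingers":0.05},{"wx":0,"wy":0,"wz":0,"dx":0,"dy":0,"dz":0,"fingers":0.03},{"wx":0,"wy":0,"wz":0,"dx":0,"dy":0,"dz":0,"fingers":0.03},{"wx":0,"wy":0,"wz":0,"dx":0,"dy":0,"dz":-0.1,"fingers":0.03},{"wx":0,"wy":0,"wz":0,"dx":0,"dy":0,"dz":-0.4,"fingers":0.03},{"wx":0,"wy":0,"wz":0,"dx":0,"dy":0,"dz":-0.8,"fingers":-1},{"wx":0,"wy":0,"wz":0,"dx":0,"dy":0,"dz":-1,"fingers":-1},{"wx":0,"wy":0,"wz":0,"dx":0,"dy":0,"dz":-1,"fingers":-1}])

```text
clock: 20.1
eef_pos: [530.9, -117.9, 114.6]
eef_rot: [3.136, 0.001, 1.408]
wrist_force: [0.7, 0.5, 0.6]
finger_gap: 66.0
finger_force: 0.0
```

Run:
```python
from h import *
p=camera('side');u=[270,230];cv2.imwrite('pics/c.png',cv2.resize(p['image'][130:330,170:370,::-1],(500,500)))
go(677.9,91.1,7,1.41)
```

```text
clock 20.1 dx 2.300 dy 1.120 dz 1.055 wz -0.001 [ 530.  -117.6  112.5] [3.139 0.    1.408]
```

View pics/c.png

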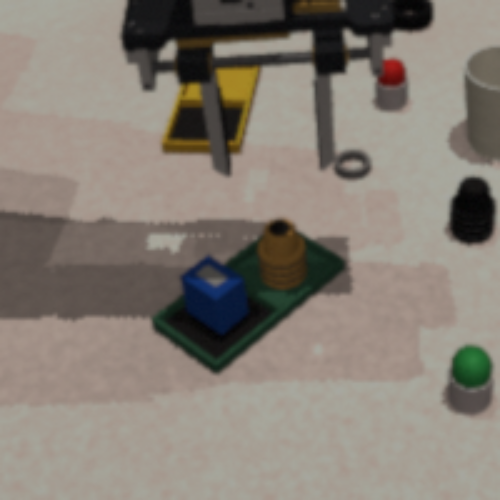

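The brass connector stands upright in the green bare compartment (crop 283,258) beside the relay (215,295). Next is the red lamp.

Emit:
servo_tool(motion=[{"wx":0,"wy":0,"wz":0,"dx":0.45,"dy":0.2,"dz":0,"fingers":-1},{"wx":0,"wy":0,"wz":0,"dx":0.85,"dy":0.4,"dz":0,"fingers":-1},{"wx":0,"wy":0,"wz":0,"dx":1,"dy":0.5,"dz":0,"fingers":-1},{"wx":0,"wy":0,"wz":0,"dx":1,"dy":0.5,"dz":0,"fingers":-1}])

```text
clock: 20.55
eef_pos: [595.3, -25.0, 109.3]
eef_rot: [-3.14, -0.0, 1.41]
wrist_force: [-0.5, -0.7, -1.0]
finger_gap: 93.7
finger_force: 0.0
```

Emit:
servo_tool(motion=[{"wx":0,"wy":0,"wz":0,"dx":0.45,"dy":0.2,"dz":0,"fingers":-1},{"wx":0,"wy":0,"wz":0,"dx":0.85,"dy":0.4,"dz":0,"fingers":-1},{"wx":0,"wy":0,"wz":0,"dx":1,"dy":0.5,"dz":0,"fingers":-1},{"wx":0,"wy":0,"wz":0,"dx":1,"dy":0.5,"dz":0,"fingers":-1}])

```text
clock: 20.95
eef_pos: [660.6, 64.5, 109.4]
eef_rot: [-3.14, 0.0, 1.409]
wrist_force: [-0.4, 0.3, 0.4]
finger_gap: 93.9
finger_force: 0.0
```

Emit:
servo_tool(motion=[{"wx":0,"wy":0,"wz":-0.32,"dx":0.3,"dy":0.12,"dz":0,"fingers":-1},{"wx":0,"wy":0,"wz":-0.32,"dx":0.3,"dy":0.12,"dz":0,"fingers":-1},{"wx":0,"wy":0,"wz":-0.32,"dx":0.3,"dy":0.12,"dz":0,"fingers":-1},{"wx":0,"wy":0,"wz":-0.32,"dx":0.3,"dy":0.12,"dz":0,"fingers":-1},{"wx":0,"wy":0,"wz":-0.32,"dx":0.3,"dy":0.12,"dz":0,"fingers":-1},{"wx":0,"wy":0,"wz":-0.32,"dx":0.3,"dy":0.12,"dz":0,"fingers":-1},{"wx":0,"wy":0,"wz":-0.32,"dx":0.3,"dy":0.12,"dz":0,"fingers":-1}])

```text
clock: 21.65
eef_pos: [676.8, 90.1, 110.7]
eef_rot: [-3.141, -0.0, 2.045]
wrist_force: [0.5, 0.4, -0.9]
finger_gap: 93.9
finger_force: 0.0
```

Run:
```python
from h import *
go(677.9,91.1,7,2.045)
```

```text
clock 21.6 dx 0.004 dy 0.014 dz 1.037 wz 0.000 [676.8  90.1 110.7] [-3.141 -0.     2.045]
```

Emit:
servo_tool(motion=[{"wx":0,"wy":0,"wz":0,"dx":0,"dy":0.014,"dz":0.3,"fingers":-1},{"wx":0,"wy":0,"wz":0,"dx":0,"dy":0.014,"dz":0.5,"fingers":-1},{"wx":0,"wy":0,"wz":0,"dx":0,"dy":0.014,"dz":0.5,"fingers":-1}])

```text
clock: 21.95
eef_pos: [676.8, 91.2, 57.8]
eef_rot: [-3.137, -0.002, 2.046]
wrist_force: [-0.6, 0.2, 0.1]
finger_gap: 93.8
finger_force: 0.0
```

Emit:
servo_tool(motion=[{"wx":0,"wy":0,"wz":0,"dx":0,"dy":0,"dz":0.25,"fingers":-1},{"wx":0,"wy":0,"wz":0,"dx":0,"dy":0,"dz":0.45,"fingers":-1},{"wx":0,"wy":0,"wz":0,"dx":0,"dy":0,"dz":0.535,"fingers":-1},{"wx":0,"wy":0,"wz":0,"dx":0,"dy":0,"dz":0.535,"fingers":0},{"wx":0,"wy":0,"wz":0,"dx":0,"dy":0,"dz":0.535,"fingers":1},{"wx":0,"wy":0,"wz":0,"dx":0,"dy":0,"dz":0.535,"fingers":1},{"wx":0,"wy":0,"wz":0,"dx":0,"dy":0,"dz":0.535,"fingers":1},{"wx":0,"wy":0,"wz":0,"dx":0,"dy":0,"dz":0.535,"fingers":1},{"wx":0,"wy":0,"wz":0,"dx":0,"dy":0,"dz":0.535,"fingers":1}], newtons=12)

```text
clock: 22.85
eef_pos: [678.7, 92.0, 7.8]
eef_rot: [3.141, 0.0, 2.048]
wrist_force: [0.1, 0.1, 0.1]
finger_gap: 49.7
finger_force: 0.0
```

Emit:
servo_tool(motion=[{"wx":0,"wy":0,"wz":0,"dx":0,"dy":0,"dz":0,"fingers":1},{"wx":0,"wy":0,"wz":0,"dx":0,"dy":0,"dz":0,"fingers":1},{"wx":0,"wy":0,"wz":0,"dx":0,"dy":0,"dz":0,"fingers":1},{"wx":0,"wy":0,"wz":0,"dx":0,"dy":0,"dz":0,"fingers":1},{"wx":0,"wy":0,"wz":0,"dx":0,"dy":0,"dz":0,"fingers":1}])

```text
clock: 23.35
eef_pos: [678.6, 91.9, 7.4]
eef_rot: [-3.142, -0.0, 2.048]
wrist_force: [-0.3, -0.1, 0.4]
finger_gap: 31.8
finger_force: 12.0
```

Run:
```python
from h import *
go(494.6,94.2,100,2.045)
```

```text
clock 23.4 dx 0.865 dy -1.624 dz -0.926 wz 0.001 [678.6  91.9   7.4] [-3.142 -0.     2.048]
```

Emit:
servo_tool(motion=[{"wx":0,"wy":0,"wz":0,"dx":0,"dy":0,"dz":-0.3,"fingers":1},{"wx":0,"wy":0,"wz":0,"dx":0,"dy":0,"dz":-0.7,"fingers":1},{"wx":0,"wy":0,"wz":0,"dx":0.2,"dy":-0.3,"dz":-0.9,"fingers":1},{"wx":0,"wy":0,"wz":0,"dx":0.4,"dy":-0.7,"dz":-0.9,"fingers":1},{"wx":0,"wy":0,"wz":0,"dx":0.45,"dy":-0.82,"dz":-0.9,"fingers":1},{"wx":0,"wy":0,"wz":0,"dx":0.45,"dy":-0.82,"dz":-0.9,"fingers":1}])

```text
clock: 23.95
eef_pos: [584.1, 94.4, 98.1]
eef_rot: [3.141, 0.0, 2.048]
wrist_force: [-0.0, -0.4, -0.6]
finger_gap: 31.5
finger_force: 12.0
```

Emit:
servo_tool(motion=[{"wx":0,"wy":0,"wz":0,"dx":0.2,"dy":-0.4,"dz":0,"fingers":1},{"wx":0,"wy":0,"wz":0,"dx":0.4,"dy":-0.75,"dz":0,"fingers":1},{"wx":0,"wy":0,"wz":0,"dx":0.42,"dy":-0.8,"dz":0,"fingers":1},{"wx":0,"wy":0,"wz":0,"dx":0.42,"dy":-0.8,"dz":0,"fingers":1},{"wx":0,"wy":0,"wz":0,"dx":0.42,"dy":-0.8,"dz":0,"fingers":1}])

```text
clock: 24.45
eef_pos: [496.4, 94.9, 97.8]
eef_rot: [3.14, 0.0, 2.048]
wrist_force: [-0.9, 0.1, -0.7]
finger_gap: 31.7
finger_force: 12.0
```

Run:
```python
from h import *
go(494.6,94.2,10.5,2.045)
```

```text
clock 24.4 dx 0.002 dy -0.019 dz 0.873 wz 0.001 [496.4  94.9  97.8] [3.14  0.    2.048]
```

Emit:
servo_tool(motion=[{"wx":0,"wy":0,"wz":0,"dx":0,"dy":-0.01,"dz":0.3,"fingers":1},{"wx":0,"wy":0,"wz":0,"dx":0,"dy":-0.015,"dz":0.6,"fingers":1},{"wx":0,"wy":0,"wz":0,"dx":0,"dy":-0.015,"dz":0.75,"fingers":1},{"wx":0,"wy":0,"wz":0,"dx":0,"dy":-0.015,"dz":0.82,"fingers":1},{"wx":0,"wy":0,"wz":0,"dx":0,"dy":-0.015,"dz":0.845,"fingers":1},{"wx":0,"wy":0,"wz":0,"dx":0,"dy":-0.015,"dz":0.86,"fingers":1},{"wx":0,"wy":0,"wz":0,"dx":0,"dy":-0.015,"dz":0.865,"fingers":1},{"wx":0,"wy":0,"wz":0,"dx":0,"dy":-0.015,"dz":0.865,"fingers":1}])

```text
clock: 25.25
eef_pos: [493.8, 94.2, 11.5]
eef_rot: [3.141, 0.0, 2.048]
wrist_force: [-0.1, 0.3, -0.2]
finger_gap: 31.5
finger_force: 12.0
```

Emit:
servo_tool(motion=[{"wx":0,"wy":0,"wz":0,"dx":0,"dy":0,"dz":0.005,"fingers":1},{"wx":0,"wy":0,"wz":0,"dx":0,"dy":0,"dz":0.01,"fingers":1},{"wx":0,"wy":0,"wz":0,"dx":0,"dy":0,"dz":0.01,"fingers":1}])

```text
clock: 25.55
eef_pos: [493.6, 94.2, 10.3]
eef_rot: [3.141, 0.0, 2.048]
wrist_force: [-1.1, 0.4, 3.9]
finger_gap: 31.8
finger_force: 12.0
```

Emit:
servo_tool(motion=[{"wx":0,"wy":0,"wz":0,"dx":0,"dy":0,"dz":0,"fingers":0.27},{"wx":0,"wy":0,"wz":0,"dx":0,"dy":0,"dz":0,"fingers":0.15},{"wx":0,"wy":0,"wz":0,"dx":0,"dy":0,"dz":0,"fingers":0.08},{"wx":0,"wy":0,"wz":0,"dx":0,"dy":0,"dz":0,"fingers":0.08},{"wx":0,"wy":0,"wz":0,"dx":0,"dy":0,"dz":-0.1,"fingers":0.08},{"wx":0,"wy":0,"wz":0,"dx":0,"dy":0,"dz":-0.4,"fingers":0.08},{"wx":0,"wy":0,"wz":0,"dx":0,"dy":0,"dz":-0.8,"fingers":-1},{"wx":0,"wy":0,"wz":0,"dx":0,"dy":0,"dz":-1,"fingers":-1},{"wx":0,"wy":0,"wz":0,"dx":0,"dy":0,"dz":-1,"fingers":-1}])

```text
clock: 26.45
eef_pos: [494.8, 94.3, 113.3]
eef_rot: [3.136, 0.002, 2.048]
wrist_force: [-0.0, -0.8, 0.3]
finger_gap: 64.3
finger_force: 0.0
```

Run:
```python
from h import *
p=camera('side');cv2.imwrite('pics/d.png',cv2.resize(p['image'][110:290,200:420,::-1],(660,540)))
go(696,-108.3,8,0.47)
```

```text
clock 26.5 dx -2.727 dy 0.865 dz 1.032 wz 0.789 [493.9  94.2 111.2] [3.139e+00 1.000e-03 2.048e+00]
```

View pics/d.png

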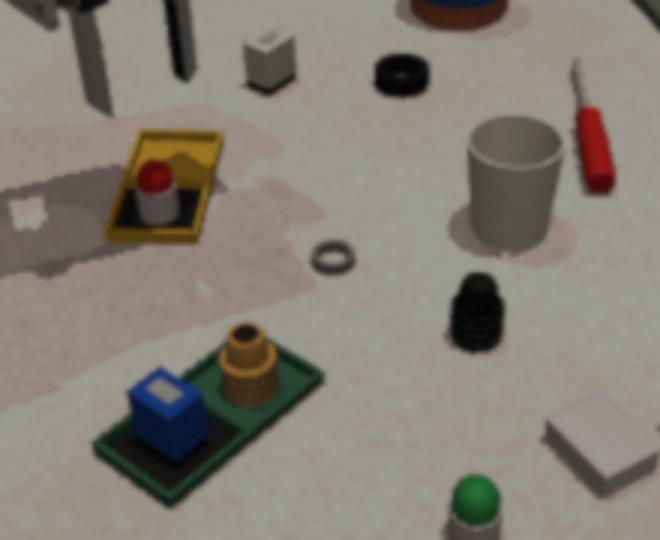

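The red lamp stands upright on the yellow tray's pad (crop 157,195), and nothing else has shifted. Last is the black connector.

Emit:
servo_tool(motion=[{"wx":0,"wy":0,"wz":0,"dx":-0.45,"dy":0.15,"dz":0,"fingers":-1},{"wx":0,"wy":0,"wz":0,"dx":-0.9,"dy":0.3,"dz":0,"fingers":-1},{"wx":0,"wy":0,"wz":0,"dx":-1,"dy":0.3,"dz":0,"fingers":-1},{"wx":0,"wy":0,"wz":0,"dx":-1,"dy":0.3,"dz":0,"fingers":-1}])

```text
clock: 26.9
eef_pos: [565.6, 18.0, 108.2]
eef_rot: [-3.139, -0.001, 2.046]
wrist_force: [-0.3, 0.7, 0.3]
finger_gap: 93.8
finger_force: 0.0
```

Emit:
servo_tool(motion=[{"wx":0,"wy":0,"wz":0,"dx":-0.45,"dy":0.15,"dz":0,"fingers":-1},{"wx":0,"wy":0,"wz":0,"dx":-0.9,"dy":0.3,"dz":0,"fingers":-1},{"wx":0,"wy":0,"wz":0,"dx":-1,"dy":0.3,"dz":0,"fingers":-1},{"wx":0,"wy":0,"wz":0,"dx":-1,"dy":0.3,"dz":0,"fingers":-1}])

```text
clock: 27.3
eef_pos: [637.9, -55.9, 108.8]
eef_rot: [-3.14, -0.001, 2.047]
wrist_force: [0.1, 0.6, 0.3]
finger_gap: 94.0
finger_force: 0.0
```

Emit:
servo_tool(motion=[{"wx":0,"wy":0,"wz":0.78,"dx":-0.73,"dy":0.26,"dz":0,"fingers":-1},{"wx":0,"wy":0,"wz":0.78,"dx":-0.73,"dy":0.26,"dz":0,"fingers":-1},{"wx":0,"wy":0,"wz":0.78,"dx":-0.73,"dy":0.26,"dz":0,"fingers":-1},{"wx":0,"wy":0,"wz":0.78,"dx":-0.73,"dy":0.26,"dz":0,"fingers":-1},{"wx":0,"wy":0,"wz":0.78,"dx":-0.73,"dy":0.26,"dz":0,"fingers":-1},{"wx":0,"wy":0,"wz":0.78,"dx":-0.73,"dy":0.26,"dz":0,"fingers":-1},{"wx":0,"wy":0,"wz":0.78,"dx":-0.73,"dy":0.26,"dz":0,"fingers":-1},{"wx":0,"wy":0,"wz":0.78,"dx":-0.73,"dy":0.26,"dz":0,"fingers":-1},{"wx":0,"wy":0,"wz":0.78,"dx":-0.73,"dy":0.26,"dz":0,"fingers":-1},{"wx":0,"wy":0,"wz":0.78,"dx":-0.73,"dy":0.26,"dz":0,"fingers":-1}])

```text
clock: 28.3
eef_pos: [694.2, -106.4, 109.9]
eef_rot: [-3.141, 0.001, 0.543]
wrist_force: [0.6, 0.8, 0.3]
finger_gap: 94.1
finger_force: 0.0
```

Emit:
servo_tool(motion=[{"wx":0,"wy":0,"wz":0,"dx":0,"dy":0,"dz":0,"fingers":-1},{"wx":0,"wy":0,"wz":0,"dx":0,"dy":0,"dz":0,"fingers":-1}])

```text
clock: 28.5
eef_pos: [694.6, -107.4, 110.0]
eef_rot: [-3.141, 0.0, 0.554]
wrist_force: [0.3, 0.9, -0.3]
finger_gap: 94.3
finger_force: 0.0
```

Run:
```python
from h import *
go(696,-108.3,8,0.47)
```

```text
clock 28.5 dx 0.007 dy 0.015 dz 1.020 wz 0.042 [ 694.6 -107.4  110. ] [-3.141  0.     0.554]
```

Emit:
servo_tool(motion=[{"wx":0,"wy":0,"wz":0.042,"dx":0.01,"dy":0.01,"dz":0.3,"fingers":-1},{"wx":0,"wy":0,"wz":0.042,"dx":0.01,"dy":0.01,"dz":0.5,"fingers":-1},{"wx":0,"wy":0,"wz":0.042,"dx":0.01,"dy":0.01,"dz":0.5,"fingers":-1}])

```text
clock: 28.8
eef_pos: [694.7, -108.2, 56.8]
eef_rot: [-3.138, 0.004, 0.468]
wrist_force: [-0.1, 1.0, 0.8]
finger_gap: 94.0
finger_force: 0.0
```

Emit:
servo_tool(motion=[{"wx":0,"wy":0,"wz":0,"dx":0,"dy":0,"dz":0.25,"fingers":-1},{"wx":0,"wy":0,"wz":0,"dx":0,"dy":0,"dz":0.44,"fingers":-1},{"wx":0,"wy":0,"wz":0,"dx":0,"dy":0,"dz":0.515,"fingers":-1},{"wx":0,"wy":0,"wz":0,"dx":0,"dy":0,"dz":0.515,"fingers":0},{"wx":0,"wy":0,"wz":0,"dx":0,"dy":0,"dz":0.515,"fingers":1},{"wx":0,"wy":0,"wz":0,"dx":0,"dy":0,"dz":0.515,"fingers":1},{"wx":0,"wy":0,"wz":0,"dx":0,"dy":0,"dz":0.515,"fingers":1},{"wx":0,"wy":0,"wz":0,"dx":0,"dy":0,"dz":0.515,"fingers":1},{"wx":0,"wy":0,"wz":0,"dx":0,"dy":0,"dz":0.515,"fingers":1}], newtons=20)

```text
clock: 29.7
eef_pos: [696.6, -109.2, 8.7]
eef_rot: [3.141, -0.0, 0.464]
wrist_force: [-0.3, 0.5, 0.9]
finger_gap: 49.2
finger_force: 0.0
```

Emit:
servo_tool(motion=[{"wx":0,"wy":0,"wz":0,"dx":0,"dy":0,"dz":0,"fingers":1},{"wx":0,"wy":0,"wz":0,"dx":0,"dy":0,"dz":0,"fingers":1},{"wx":0,"wy":0,"wz":0,"dx":0,"dy":0,"dz":0,"fingers":1},{"wx":0,"wy":0,"wz":0,"dx":0,"dy":0,"dz":0,"fingers":1},{"wx":0,"wy":0,"wz":0,"dx":0,"dy":0,"dz":0,"fingers":1}])

```text
clock: 30.2
eef_pos: [696.5, -109.2, 8.5]
eef_rot: [-3.141, 0.0, 0.464]
wrist_force: [-1.0, 0.7, 1.3]
finger_gap: 36.9
finger_force: 20.0
```

Run:
```python
from h import *
go(516.2,161,100,0.47)
```

```text
clock 30.2 dx -0.404 dy -3.223 dz -0.915 wz -0.003 [ 696.5 -109.2    8.5] [-3.141  0.     0.464]
```

Emit:
servo_tool(motion=[{"wx":0,"wy":0,"wz":0,"dx":0,"dy":0,"dz":-0.3,"fingers":1},{"wx":0,"wy":0,"wz":0,"dx":0,"dy":0,"dz":-0.7,"fingers":1},{"wx":0,"wy":0,"wz":0,"dx":-0.05,"dy":-0.4,"dz":-0.9,"fingers":1},{"wx":0,"wy":0,"wz":0,"dx":-0.1,"dy":-0.8,"dz":-0.9,"fingers":1},{"wx":0,"wy":0,"wz":0,"dx":-0.12,"dy":-1,"dz":-0.9,"fingers":1},{"wx":0,"wy":0,"wz":0,"dx":-0.12,"dy":-1,"dz":-0.9,"fingers":1}])

```text
clock: 30.8
eef_pos: [640.1, -23.1, 98.8]
eef_rot: [-3.141, 0.0, 0.466]
wrist_force: [0.2, 0.1, -0.9]
finger_gap: 36.7
finger_force: 20.0
```

Emit:
servo_tool(motion=[{"wx":0,"wy":0,"wz":0,"dx":-0.06,"dy":-0.45,"dz":0,"fingers":1},{"wx":0,"wy":0,"wz":0,"dx":-0.1,"dy":-0.9,"dz":0,"fingers":1},{"wx":0,"wy":0,"wz":0,"dx":-0.12,"dy":-1,"dz":0,"fingers":1},{"wx":0,"wy":0,"wz":0,"dx":-0.12,"dy":-1,"dz":0,"fingers":1}])

```text
clock: 31.2
eef_pos: [585.6, 59.4, 98.6]
eef_rot: [3.141, -0.0, 0.465]
wrist_force: [0.2, -0.5, -0.7]
finger_gap: 37.1
finger_force: 20.0
```

Emit:
servo_tool(motion=[{"wx":0,"wy":0,"wz":0,"dx":-0.06,"dy":-0.45,"dz":0,"fingers":1},{"wx":0,"wy":0,"wz":0,"dx":-0.1,"dy":-0.9,"dz":0,"fingers":1},{"wx":0,"wy":0,"wz":0,"dx":-0.12,"dy":-1,"dz":0,"fingers":1},{"wx":0,"wy":0,"wz":0,"dx":-0.12,"dy":-1,"dz":0,"fingers":1}])

```text
clock: 31.6
eef_pos: [530.7, 142.9, 98.6]
eef_rot: [3.141, -0.0, 0.465]
wrist_force: [0.3, -0.4, -1.0]
finger_gap: 36.7
finger_force: 20.0
```

Emit:
servo_tool(motion=[{"wx":0,"wy":0,"wz":0,"dx":-0.04,"dy":-0.22,"dz":0,"fingers":1},{"wx":0,"wy":0,"wz":0,"dx":-0.04,"dy":-0.22,"dz":0,"fingers":1},{"wx":0,"wy":0,"wz":0,"dx":-0.04,"dy":-0.22,"dz":0,"fingers":1},{"wx":0,"wy":0,"wz":0,"dx":-0.04,"dy":-0.22,"dz":0,"fingers":1}])

```text
clock: 32.0
eef_pos: [517.7, 159.6, 98.4]
eef_rot: [3.141, -0.0, 0.463]
wrist_force: [0.4, 0.7, -1.5]
finger_gap: 36.9
finger_force: 20.0
```

Run:
```python
from h import *
go(516.2,161,11.5,0.47)
```

```text
clock 32.0 dx -0.007 dy -0.019 dz 0.869 wz -0.004 [517.7 159.6  98.4] [ 3.141 -0.     0.463]
```

Emit:
servo_tool(motion=[{"wx":0,"wy":0,"wz":0,"dx":0,"dy":-0.015,"dz":0.3,"fingers":1},{"wx":0,"wy":0,"wz":0,"dx":0,"dy":-0.015,"dz":0.6,"fingers":1},{"wx":0,"wy":0,"wz":0,"dx":0,"dy":-0.015,"dz":0.75,"fingers":1},{"wx":0,"wy":0,"wz":0,"dx":0,"dy":-0.015,"dz":0.82,"fingers":1},{"wx":0,"wy":0,"wz":0,"dx":0,"dy":-0.015,"dz":0.845,"fingers":1},{"wx":0,"wy":0,"wz":0,"dx":0,"dy":-0.015,"dz":0.855,"fingers":1},{"wx":0,"wy":0,"wz":0,"dx":0,"dy":-0.015,"dz":0.86,"fingers":1},{"wx":0,"wy":0,"wz":0,"dx":0,"dy":-0.015,"dz":0.86,"fingers":1}])

```text
clock: 32.8
eef_pos: [516.4, 162.3, 13.1]
eef_rot: [3.141, -0.001, 0.464]
wrist_force: [0.7, 0.4, -2.1]
finger_gap: 36.8
finger_force: 20.0
```

Emit:
servo_tool(motion=[{"wx":0,"wy":0,"wz":0,"dx":0,"dy":0,"dz":0.005,"fingers":1},{"wx":0,"wy":0,"wz":0,"dx":0,"dy":0,"dz":0.01,"fingers":1},{"wx":0,"wy":0,"wz":0,"dx":0,"dy":0,"dz":0.01,"fingers":1}])

```text
clock: 33.1
eef_pos: [516.0, 162.2, 11.5]
eef_rot: [3.142, -0.0, 0.464]
wrist_force: [-0.6, 0.5, -1.4]
finger_gap: 37.0
finger_force: 20.0
```

Emit:
servo_tool(motion=[{"wx":0,"wy":0,"wz":0,"dx":-0.01,"dy":0.005,"dz":0.004,"fingers":1},{"wx":0,"wy":0,"wz":0,"dx":-0.01,"dy":0.005,"dz":0.007,"fingers":1},{"wx":0,"wy":0,"wz":0,"dx":-0.01,"dy":0.005,"dz":0.007,"fingers":1}])

```text
clock: 33.4
eef_pos: [515.7, 161.5, 11.4]
eef_rot: [3.141, -0.001, 0.464]
wrist_force: [-1.1, 0.3, 6.3]
finger_gap: 37.1
finger_force: 20.0
```

Emit:
servo_tool(motion=[{"wx":0,"wy":0,"wz":0,"dx":0,"dy":0,"dz":0,"fingers":0.15},{"wx":0,"wy":0,"wz":0,"dx":0,"dy":0,"dz":0,"fingers":0.05},{"wx":0,"wy":0,"wz":0,"dx":0,"dy":0,"dz":0,"fingers":0.03},{"wx":0,"wy":0,"wz":0,"dx":0,"dy":0,"dz":0,"fingers":0.03},{"wx":0,"wy":0,"wz":0,"dx":0,"dy":0,"dz":-0.1,"fingers":0.03},{"wx":0,"wy":0,"wz":0,"dx":0,"dy":0,"dz":-0.4,"fingers":0.03},{"wx":0,"wy":0,"wz":0,"dx":0,"dy":0,"dz":-0.8,"fingers":0.03},{"wx":0,"wy":0,"wz":0,"dx":0,"dy":0,"dz":-1,"fingers":-0.5},{"wx":0,"wy":0,"wz":0,"dx":0,"dy":0,"dz":-1,"fingers":-0.5},{"wx":0,"wy":0,"wz":0,"dx":0,"dy":0,"dz":-1,"fingers":-0.5}])

```text
clock: 34.4
eef_pos: [515.2, 161.3, 110.8]
eef_rot: [3.142, -0.0, 0.464]
wrist_force: [-0.9, -0.1, 0.3]
finger_gap: 66.3
finger_force: 0.0
```

Emit:
servo_tool(motion=[{"wx":0,"wy":0,"wz":0,"dx":0,"dy":-0.3,"dz":-0.5,"fingers":-0.5},{"wx":0,"wy":0,"wz":0,"dx":0,"dy":-0.6,"dz":-1,"fingers":-0.5},{"wx":0,"wy":0,"wz":0,"dx":0,"dy":-0.9,"dz":-1,"fingers":-0.5},{"wx":0,"wy":0,"wz":0,"dx":0,"dy":-1,"dz":-1,"fingers":-0.5},{"wx":0,"wy":0,"wz":0,"dx":0,"dy":-1,"dz":-1,"fingers":-0.5},{"wx":0,"wy":0,"wz":0,"dx":0,"dy":-1,"dz":-1,"fingers":-0.5}])

```text
clock: 35.0
eef_pos: [470.4, 250.0, 209.0]
eef_rot: [3.141, 0.003, 0.464]
wrist_force: [1.0, 0.9, -0.2]
finger_gap: 70.4
finger_force: 0.0
```

Run:
```python
from h import *
p=camera('side');cv2.imwrite('pics/e.png',cv2.resize(p['image'][90:350,190:430,::-1],(554,600)))
```

```text
(no output)
```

View pics/e.png

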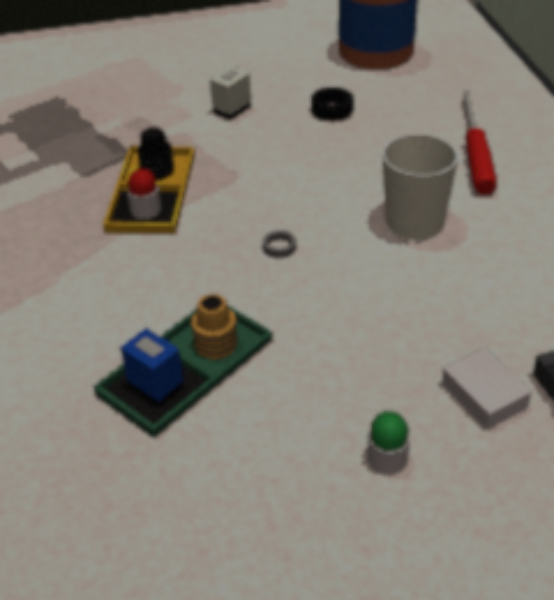

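All four parts stand upright in the right compartments: black connector (155,153) and red lamp (143,193) in yellow, blue relay (152,365) and brass connector (214,327) in green. The white relay, green lamp and cup are where they started.

```bash
python3 -c "
from cell import *
print(sign_off())"
```

```text
the job is handed in; nothing more can be done
None
```

Both kits are made up and the job is handed in: all four parts stand upright in their compartments, the white relay, green lamp and cup were not touched, and it took about 35 s of the 120 s allowed.

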